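# Push the amplifier module home in the test jig and start the test

## Robot

A 7-joint arm with a two-finger parallel gripper is mounted at the origin on the work surface. World frame = base frame: x ahead of the robot, y to its left, z up, the work surface at z = 0. Lengths are in mm, angles in rad, forces in N, time in s.
With the tool pointing down it reaches from about 400 to 875 mm from the base axis. Payload 4.4 kg.
Tool frame: the origin (TCP) lies on the centre line of the jaws, within the pads' length; the fingertips stand 14 mm ahead of it and the grasp point (between the pads) lies 5 mm behind it (tips_ahead is the distance from the TCP to the fingertips, in mm); z points along the fingers, y is the line along which they close (so a half turn about z gives the same grasp; the last joint's range is limited). The gripper opens to 85 mm and grips with 20 to 120 N. Pads are 22 mm wide; open, the fingers measure 114 mm over their backs; the gripper's body (76 mm by 85 mm) begins 54 mm behind the grasp point. The pads swing forward as they close: fully open they stand 13 mm farther back than shut.
Start: joints at [1.151, 0.628, 0.038, 1.517, -0.027, 0.996, -0.02], TCP at [225.23, -609.745, 245.313] pointing down, gripper open.
Joint ranges: [-3.06, 3.06], [-0.37, 2.12], [-1.25, 1.32], [0.18, 2.47], [-1.1, 4.24], [0.23, 1.98], [-2.94, 2.94]. Speed limits (rad/s): [2.57, 2.57, 3.14, 3.14, 3.14, 3.14, 3.14].

## Interface

Orientations are given as [roll, pitch, yaw] about the fixed x, y, z axes, in that order (R = Rz(yaw) Ry(pitch) Rx(roll)).
In Python, from cell import * gives the robot as it stands.
- The arm moves only by the tool move_arm, never from a script. Its argument "rows" is text: rows parted by semicolons, each of 7 numbers parted by spaces: the shift along the tool's x, y, z scaled (see below), then the turn, a rotation vector about the tool's x, y, z scaled (see below), then the closure, from -1 (fully open) to 1 (shut). A call has 1 to 12 rows; each row is the pose to reach, as a shift and turn from the pose commanded when the call began, along the tool's axes at that moment; what a row does not reach only later rows make up. The controller multiplies each number of a shift by 0.3 m and each number of a turn by pi/2 rad. A row lasts 1/12 s, in which the tool goes at most 41.7 mm and 7.16 degrees, less where a joint would pass 70% of its speed; a pose out of reach is approached as far as the arm can. A call with a number of a shift or a turn outside -1 to 1 is refused whole. A call with a gripper value outside its range is refused whole. The fingers move at their own pace and stop on an object; the grip force is fixed at half the most. Time passes only in rows, so rows that repeat a pose let the fingers close. It gives the time, the measured TCP pose, the force, the opening and the grip force at its end, in the units of the state.
- read_state(): the state, without advancing time (a new reading comes with each control period).
- get_image(name): name is "side" or "top"; returns a dict with "img" (420x560x3 uint8, red, green, blue), "vfov" (degrees; the focal length in pixels is half the picture's height over the tangent of half this angle, whatever the lens; pixels are square), "cx", "cy" (the principal point, pixels), "k1" (the pictures are not rectified: a ray, as slopes to the right and down, at radius r is drawn at 1 + k1 r^2 times it, then the intrinsics apply), "extrinsics" (4x4, takes a point from camera to world coordinates). Camera axes: x right, y up, looking along -z (the intrinsics and any distortion apply to the point x, -y, -z); pixel columns grow to the right and rows downward; lengths in mm; the calibration is good to about 2 mm. A picture is of the moment at which its call begins. There is no depth.
- finish_job(): hands the job in; it is judged then, once.
The state is a dict: "clock": time; "qpos": joint angles; "qd": joint speeds; "tau": joint torques, N m; "eef_pos": TCP position; "tool_rot": TCP orientation; "force": force on the tool from outside, world axes, zero at the start; "torque": the same for the moment, N m; "width": finger opening in mm; "gripper_force": force on a finger pad.
Only numpy, scipy, OpenCV 4.12 (cv2) and the standard library are available. Lean on these libraries where they do the work, as an engineer would, in place of code of your own. Each camera call takes 0.05 s, during which the arm holds its last target. There are 200 camera calls.

## Task

On the repair bench, slide the module with the four copper coils along the bench, gently and with the fingers only pushing it, into the corner of the test jig on its own side, until it sits flush against both the long aluminium fence and the blue stop block. Then press the green button on the blue block fully down and let it go. Do not lift, tip or knock the module or touch its coils, press nothing before it is home, and leave the other module and everything else on the bench where they are.

Things in the scene. Friction and masses are not known exactly. Their poses are not given: they have to be found in the camera images.
- jig: Fixed test jig, a T seen from above. x points from the robot's side to the fence, z up. Origin on the bench, at the middle of the fence's front face. Aluminium fence: x 0 to 20, y -250 to 250, 30 mm high. Blue stop block: x -90 to 0, y -23 to 23, 40 mm high. They form two open corners, one on the +y and one on the -y side. The grey mat and yellow lines are flat marks only.
- home_left (a point): Where the underside centre (origin) of a module lies when home in the +y corner: jig x -45, y 73 mm, on the bench; its yaw is then the jig's.
- home_right (a point): The same for the -y corner: jig x -45, y -73 mm.
- test_button (a joint): Green push button on top of the blue block, spring-loaded: 0 = up, 0.006 m = fully down (about 5 N).
- test_button_top (a point): Centre of the top face of the green button (26 mm across; over the middle of the blue block). It is pressed straight down.
- amp: The amplifier module, loose, to be pushed: a flat-sided finned aluminium block, 90 (x) x 100 (y) x 28 mm, green circuit board on top (to 31 mm), carrying four round copper coils. About 0.6 kg (0.45 to 0.75). Origin at the centre of its underside, z up. It starts before the fence, left or right of the blue block, turned up to 0.35 rad from the jig.
- coils: The four copper coils on the amplifier module, fixed to it (same origin and axes as the module): each 33 mm across, centred at x +-18, y +-21 mm, from 31 to 43 mm above the bench. Not to be touched.
- supply: The other module, with two yellow transformers instead of coils; leave it. Loose: a flat-sided finned aluminium block, 90 (x) x 100 (y) x 28 mm, green circuit board on top (to 31 mm), 53 mm high in all. Origin at the centre of its underside. It stands in the half of the jig where the amplifier module is not.
- choke: Loose copper-coloured ring, 40 mm across, 16 mm high, lying between the modules in front of the blue block. Origin at the centre of its underside.
- spool: Solder spool standing behind the fence, 54 mm across, 50 mm high, blue flanges. Origin at the centre of its underside.
- wash_bottle: White plastic bottle with red cap, 60 mm across, 150 mm high. Origin at the centre of its underside.
- screwdriver: Screwdriver with a red handle lying along its own x, about 200 mm long. Origin near its middle, on its underside.
- parts_tray: Black compartment tray, 120 x 160 x 30 mm. Origin at the centre of its underside.
- multimeter: Yellow multimeter lying flat, 150 (x) x 80 (y) x 35 mm. Origin at the centre of its underside.

How it is judged (in metres and radians):
On the way, in this order (a step that is already met when the one before it is completed fails the run):
1. the coil module is home in a corner of the jig, at rest (x of amp in the frame of jig between -0.049 and -0.04 m and ((y of amp in the frame of jig between 0.068 and 0.077 m and y of supply in the frame of jig below 0 m) or (y of amp in the frame of jig between -0.077 and -0.068 m and y of supply in the frame of jig above 0 m)) and angle between the x axis of amp and the x axis of jig, either way round below 0.05 rad and linear speed of amp below 0.01 m/s), for 0.2 s.
2. the green button is pressed down (value of joint test_button above 0.0045 m), for 0.05 s.
At the end, for the whole second after the job is handed in: The coil module sits flat in the corner on its own side (not the other module's), within 4 mm of the fence and within 4 mm of the blue block, square to the jig within 0.05 rad and at rest; the button has been pressed down after that and is up again (all of step 1 and height (world z) of amp below 0.004 m and angle between amp's own z axis and vertical below 0.05 rad and value of joint test_button below 0.002 m); the robot touches nothing.
It fails at once if the coil module is lifted or tipped (height (world z) of amp above 0.006 m or angle between amp's own z axis and vertical above 0.1 rad).
It fails at once if the coils are touched (contact force between any of the fingers, the arm and coils above 0.5 N).
It fails at once if the module is knocked or shoved (faster than 0.3 m/s) (linear speed of amp above 0.3 m/s).
It fails at once if the button is pressed while the module is not home (value of joint test_button above 0.003 m and not (x of amp in the frame of jig between -0.049 and -0.04 m and ((y of amp in the frame of jig between 0.068 and 0.077 m and y of supply in the frame of jig below 0 m) or (y of amp in the frame of jig between -0.077 and -0.068 m and y of supply in the frame of jig above 0 m)) and angle between the x axis of amp and the x axis of jig, either way round below 0.05 rad)).
It fails at once if the other module or any other loose thing is moved more than 15 mm (distance of any of supply, choke, spool, wash_bottle, screwdriver, parts_tray, multimeter from where it was at the start of the episode above 0.015 m).
It also fails if it takes over 64 s, if anything falls off the work surface, if the arm or the gripper's body presses on something with over 40 N, if the wrist force passes 120 N, or if a joint passes its speed limit or range.

## Working session

There is one attempt and no reset: what is moved stays moved. The work goes in short steps, Python scripts to look and compute and a tool call to move; the robot and the scene stay as the last step left them, time stands still between calls to the robot, and variables do not carry over. Pictures are saved under pics/ and viewed, at most 10 in all, crops included, and the job is handed in when it is done.

Besides the shell and the picture viewer there is one more tool, called after "Emit:" as name(argument=value, ...) on one line, values as JSON. move_arm: Moves the arm, as the interface text tells. Its arguments: {"type":"object","properties":{"rows":{"type":"string"}},"required":["rows"]}

```bash
ls; mkdir -p pics; cat > h.py <<'E'
import numpy as np, cv2
from cell import *
def cam(n):
    d=get_image(n); d['f']=d['img'].shape[0]/2/np.tan(np.radians(d['vfov'])/2); return d
def ray(d,uv):
    f=d['f'];K=np.array([[f,0,d['cx']],[0,f,d['cy']],[0,0,1.]])
    p=cv2.undistortPoints(np.array(uv,float).reshape(-1,1,2),K,np.array([d['k1'],0,0,0.]),None).reshape(-1,2) if 0 else None
    uv=np.array(uv,float).reshape(-1,2); m=(uv-[d['cx'],d['cy']])/f; s=m.copy()
    for _ in range(30): s=m/(1+d['k1']*(s**2).sum(1,keepdims=True))
    E=np.array(d['extrinsics']); v=np.c_[s[:,0],-s[:,1],-np.ones(len(s))]@E[:3,:3].T
    return E[:3,3],v
def onz(d,uv,z):
    c,v=ray(d,uv); return (c+v*((z-c[2])/v[:,2])[:,None])[:,:2]
E
python3 - <<'E'
from h import *
for n in('top','side'):
    d=cam(n); cv2.imwrite(f'pics/{n}0.png',d['img'][:,:,::-1]); print(n,d['vfov'],d['cx'],d['cy'],d['k1'],np.round(d['extrinsics'],3).tolist())
print(read_state())
E
```

```text
pics
top 46.13231602078758 278.59198523968826 208.55535987793132 -0.096657582492118 [[0.007, 0.992, -0.122, 352.131], [-1.0, 0.01, 0.017, 29.162], [0.018, 0.122, 0.992, 1450.408], [0.0, 0.0, 0.0, 1.0]]
side 44.763840319824986 276.72840852503714 210.6898907796436 -0.11589049783259531 [[-0.954, 0.182, -0.239, 164.173], [-0.3, -0.609, 0.734, 1202.914], [-0.011, 0.772, 0.635, 1084.599], [0.0, 0.0, 0.0, 1.0]]
{'clock': 0.1, 'qpos': array([ 1.15121139,  0.62921873,  0.0384435 ,  1.51830416, -0.02699677,
        0.99626284, -0.02003446]), 'qd': array([-7.92409455e-05, -1.96889215e-03,  1.06487549e-03, -4.21375380e-03,
       -1.60279705e-03,  5.36805856e-04,  1.50457303e-04]), 'tau': array([ 4.13586458e-03, -5.64524066e+01,  1.23097077e+00, -1.93969899e+01,
        1.14084111e-02,  5.40619396e-03,  3.39804626e-05]), 'eef_pos': array([ 225.03406458, -609.22688601,  244.49203921]), 'tool_rot': array([-3.13991752e+00,  1.75176948e-05,  3.53752444e-01]), 'force': array([ 0.51397977,  0.14786353, -0.44934656]), 'torque': array([ 0.01200261,  0.00359579, -0.01450019]), 'gripper_force': 0.0, 'width': 85.29016467409433}
```

View pics/top0.png

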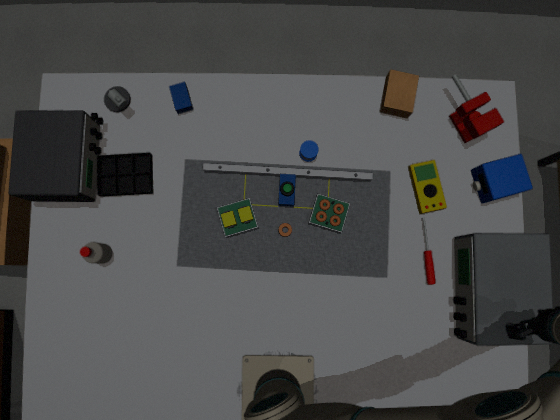

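View pics/side0.png

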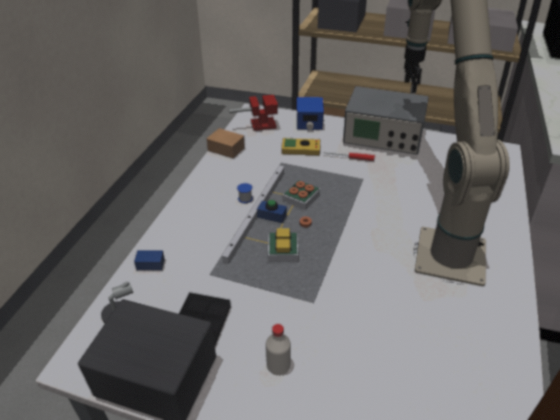

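The top view shows the coil module at (329,212), right of the blue block (288,190). The fence runs (205,167)–(372,177), the supply is at (238,217) and the choke at (285,230). The amp therefore goes home on the -y (image right) side.

```bash
cat > meas.py <<'E'
from h import *
def blobs(m,amin,roi):
    mm=np.zeros_like(m); x0,y0,x1,y1=roi; mm[y0:y1,x0:x1]=m[y0:y1,x0:x1]
    n,l,s,c=cv2.connectedComponentsWithStats(mm.astype(np.uint8))
    return [(c[i],s[i,4],l==i) for i in range(1,n) if s[i,4]>=amin]
def measure(d,pr=True):
    img=d['img']; hsv=cv2.cvtColor(img,cv2.COLOR_RGB2HSV); H,S,V=[hsv[...,i].astype(int) for i in range(3)]
    o=((H<16)&(S>110)&(V>90)).astype(np.uint8)
    cs=blobs(o,12,(295,170,365,245)); out={}
    print('coils',[(np.round(c,1).tolist(),int(a)) for c,a,_ in cs])
    if len(cs)==4:
        P=onz(d,[c for c,_,_ in cs],42); print(np.round(P,1).tolist()); c=P.mean(0)
        out['amp']=c
        # fit square model yaw from 18/21 rectangle
        best=None
        M=np.array([[sx*18,sy*21] for sx in(1,-1) for sy in(1,-1)])
        a=P-c; 
        A=sorted(a.tolist(),key=lambda p:-p[0]); up=sorted(A[:2],key=lambda p:-p[1]); dn=sorted(A[2:],key=lambda p:-p[1])
        Q=np.array(up+dn); z=(Q[:,0]+1j*Q[:,1]); m=M[:,0]+1j*M[:,1]
        k=(z*m.conj()).sum()/(abs(m)**2).sum(); print('amp c',np.round(c,1),'yaw',np.angle(k),'scale',abs(k))
    # green board outline of the amp
    g=((H>35)&(H<90)&(S>60))
    g=(g|(o>0)).astype(np.uint8); g=cv2.morphologyEx(g,cv2.MORPH_CLOSE,np.ones((3,3)))
    for c,a,m in blobs(g,80,(295,170,365,245)):
        r=cv2.minAreaRect(cv2.findContours(m.astype(np.uint8),0,2)[0][0]); B=onz(d,cv2.boxPoints(r),31); print('board',a,np.round(B,1).tolist(),B.mean(0).round(1),[round(np.hypot(*(B[i]-B[i-1])),1) for i in range(4)])
    b=((H>100)&(H<125)&(S>110)&(V>40)).astype(np.uint8)
    for c,a,m in blobs(b,60,(265,165,312,220)):
        mm=cv2.morphologyEx(m.astype(np.uint8),cv2.MORPH_CLOSE,np.ones((7,7)))
        r=cv2.minAreaRect(cv2.findContours(mm,0,2)[0][0]); B=onz(d,cv2.boxPoints(r),40); print('block',a,np.round(B,1).tolist(),B.mean(0).round(1))
    bt=((H>45)&(H<85)&(S>80)).astype(np.uint8)
    for c,a,m in blobs(bt,8,(276,175,300,203)): print('button',c,a,onz(d,[c],46).round(1))
    f=((V>125)&(S<60)).astype(np.uint8); f=cv2.morphologyEx(f,cv2.MORPH_CLOSE,np.ones((5,5)))
    for c,a,m in blobs(f,400,(198,160,378,183)):
        # sub-pixel edges of bright strip per column
        cols=np.r_[212:275,300:366]; gr=img.astype(float).mean(2); top=[];bot=[]
        for u in cols:
            s=gr[155:187,u]; k=np.where(m[155:187,u])[0]
            if len(k)==0: continue
            dd=np.diff(s); i=k[-1]; j=slice(max(i-2,0),i+3); w=np.clip(-dd[j],0,None); bot.append((u,155+.5+(w*np.arange(j.start,j.stop)).sum()/w.sum()))
        Bo=onz(d,bot,30); 
        l=cv2.fitLine(Bo.astype(np.float32),cv2.DIST_HUBER,0,.01,.01).ravel(); print('fence blob',a,'front edge dir',l[:2],'pt',l[2:],'yaw',np.arctan(-l[0]/l[1]))
        us=np.where(m.any(0))[0]; e=[[us[0]-.5,np.where(m[:,us[0]+2])[0].mean()],[us[-1]+.5,np.where(m[:,us[-1]-2])[0].mean()]]; E=onz(d,e,30); print('ends',E.round(1).tolist(),'mid',E.mean(0).round(1),np.hypot(*(E[0]-E[1])))
    return out
if __name__=='__main__':
    d=cam('top'); measure(d)
    cv2.imwrite('pics/crop1.png',cv2.resize(d['img'][150:250,190:380,::-1],None,fx=4,fy=4,interpolation=cv2.INTER_CUBIC))
E
python3 meas.py
```

```text
coils [([324.5, 204.0], 35), ([338.2, 208.3], 29), ([320.8, 215.8], 39), ([335.0, 220.1], 40)]
[[540.1, -127.9], [528.1, -167.5], [505.8, -117.2], [493.6, -158.0]]
amp c [ 516.9 -142.7] yaw -0.29022359007289017 scale 0.998699535653357
board 930 [[489.8, -85.8], [570.7, -109.9], [544.1, -200.9], [463.4, -176.1]] [ 517.  -143.2] [np.float64(94.1), np.float64(84.4), np.float64(94.8), np.float64(84.4)]
block 302 [[540.6, 6.3], [629.1, 2.3], [627.1, -43.2], [538.7, -38.9]] [583.9 -18.4]
button [287.19178082 187.79452055] 73 [[585.7 -19.7]]
```

View pics/crop1.png

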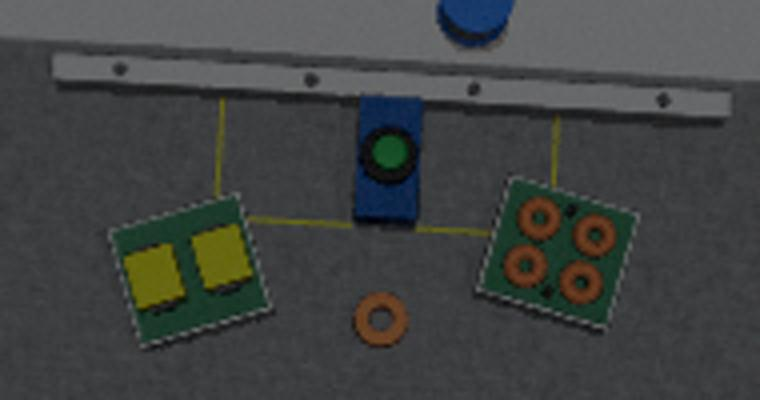

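The crop confirms the layout, and the measured sizes match (block 88×45, coil spacing scale 0.999). Next I fix the fence line and work out the first moves.

```bash
sed -i 's/(V>125)&(S<60)/(V>88)\&(S<60)/' meas.py
cat > go.py <<'E'
import sys; from h import *
from scipy.spatial.transform import Rotation as R
def go(x,y,z,yaw):
    s=read_state(); T=R.from_euler('xyz',s['tool_rot']); v=T.inv().apply(np.array([x,y,z])-s['eef_pos'])/300
    G=R.from_euler('xyz',[np.pi,0,yaw]); w=(T.inv()*G).as_rotvec()/(np.pi/2)
    print('at',s['eef_pos'].round(1),s['tool_rot'].round(3),'clk',round(s['clock'],2),'w',round(s['width'],1),'q7',s['qpos'][6].round(2),'F',s['force'].round(1)); print('row',v.round(4),w.round(4))
if len(sys.argv)>4: go(*map(float,sys.argv[1:5]))
E
python3 meas.py; python3 go.py 425 -143 285 -.045;python3 go.py 325 -376 290 -.045;  python3 - <<'E'
from h import *
d=cam('top'); print(d['img'][160:186,[220,250,320,350]].mean(2).round().astype(int).T.tolist())
E
```

```text
coils [([324.4, 203.9], 35), ([338.4, 208.1], 30), ([321.0, 215.9], 41), ([335.0, 220.0], 41)]
[[540.5, -127.7], [528.5, -168.1], [505.5, -117.8], [493.9, -158.2]]
amp c [ 517.1 -143. ] yaw -0.2810985934424185 scale 1.0028738192040416
board 930 [[489.8, -85.8], [570.7, -109.9], [544.1, -200.9], [463.4, -176.1]] [ 517.  -143.2] [np.float64(94.1), np.float64(84.4), np.float64(94.8), np.float64(84.4)]
block 301 [[540.9, 6.4], [628.8, 2.2], [626.8, -43.6], [538.8, -39.0]] [583.8 -18.5]
button [286.87837838 187.77027027] 74 [[585.8 -18.8]]
fence blob 2433 front edge dir [0.04808974 0.998843  ] pt [627.78424 -57.23973] yaw -0.048108295
ends [[655.2, 228.7], [661.3, -287.5]] mid [658.3 -29.4] 516.2189636549689
at [ 225.1 -609.4  244.8] [-3.14  -0.     0.354] clk 0.2 w 85.7 q7 -0.02 F [ 0.3 -0.1  0.6]
row [ 1.1636 -1.2277 -0.1327] [-7.000e-04  1.000e-04  2.539e-01]
at [ 225.1 -609.4  244.8] [-3.14  -0.     0.354] clk 0.2 w 85.7 q7 -0.02 F [ 0.3 -0.1  0.6]
row [ 0.5819 -0.6146 -0.15  ] [-7.000e-04  1.000e-04  2.539e-01]
[[106, 73, 58, 59, 99, 87, 51, 39, 52, 98, 72, 36, 37, 36, 59, 61, 60, 61, 62, 65, 63, 60, 61, 60, 59, 55], [103, 104, 96, 66, 63, 48, 98, 105, 102, 105, 103, 104, 47, 30, 34, 59, 61, 60, 62, 60, 63, 63, 61, 65, 59, 62], [105, 105, 102, 103, 103, 104, 96, 67, 60, 48, 97, 106, 103, 102, 105, 105, 51, 28, 31, 61, 59, 57, 62, 64, 62, 59], [105, 106, 104, 105, 104, 106, 104, 105, 86, 65, 59, 51, 97, 102, 104, 105, 102, 103, 44, 31, 33, 57, 62, 67, 66, 62]]
```

Emit:
move_arm(rows="0 0 -0.15 0 0 0 -0.3; 0.15 -0.15 -0.15 0 0 0.06 -0.3; 0.29 -0.3 -0.15 0 0 0.12 -0.3; 0.4 -0.42 -0.15 0 0 0.18 -0.3; 0.5 -0.52 -0.15 0 0 0.25 -0.3; 0.58 -0.61 -0.15 0 0 0.25 -0.3; 0.58 -0.61 -0.15 0 0 0.255 -0.3; 0.58 -0.61 -0.15 0 0 0.255 -0.3")

```text
clock: 0.92
eef_pos: [329.0, -369.4, 290.2]
tool_rot: [-3.136, -0.001, -0.036]
force: [-0.4, 0.8, -0.3]
width: 55.4
gripper_force: 0.0
```

```bash
python3 go.py 425 -141 285 -.047; python3 go.py 425 -141 120 -.047
```

```text
at [ 329.  -369.4  290.2] [-3.136e+00 -1.000e-03 -3.600e-02] clk 0.92 w 55.4 q7 -0.76 F [-0.4  0.8 -0.3]
row [ 0.2921 -0.7725  0.0224] [-0.0039 -0.0008  0.0068]
at [ 329.  -369.4  290.2] [-3.136e+00 -1.000e-03 -3.600e-02] clk 0.92 w 55.4 q7 -0.76 F [-0.4  0.8 -0.3]
row [ 0.2914 -0.7691  0.5724] [-0.0039 -0.0008  0.0068]
```

Emit:
move_arm(rows="0.05 -0.13 0 0 0 0 -0.3; 0.1 -0.26 0 0 0 0 -0.3; 0.15 -0.39 0.02 0 0 0 -0.3; 0.2 -0.52 0.1 0 0 0 -0.3; 0.25 -0.64 0.2 0 0 0 -0.3; 0.29 -0.74 0.3 -0.004 0 0.007 -0.3; 0.29 -0.77 0.4 -0.004 0 0.007 -0.3; 0.29 -0.77 0.5 -0.004 0 0.007 -0.3; 0.29 -0.77 0.57 -0.004 0 0.007 -0.3; 0.29 -0.77 0.57 -0.004 0 0.007 -0.3; 0.29 -0.77 0.57 -0.004 0 0.007 -0.3")

```text
clock: 1.83
eef_pos: [422.3, -151.2, 118.8]
tool_rot: [3.136, 0.002, -0.058]
force: [0.2, -0.4, -0.3]
width: 55.6
gripper_force: 0.0
```

```bash
python3 go.py 430 -141 24 -.047; python3 - <<'E'
from h import *
d=cam('side'); cv2.imwrite('pics/s1.png',cv2.resize(d['img'][130:280,220:420,::-1],None,fx=4,fy=4,interpolation=cv2.INTER_CUBIC))
E
```

```text
at [ 422.3 -151.2  118.8] [ 3.136e+00  2.000e-03 -5.800e-02] clk 1.83 w 55.6 q7 -1.31 F [ 0.2 -0.4 -0.3]
row [ 0.0244 -0.0373  0.3158] [ 0.0038  0.0015 -0.0069]
```

View pics/s1.png

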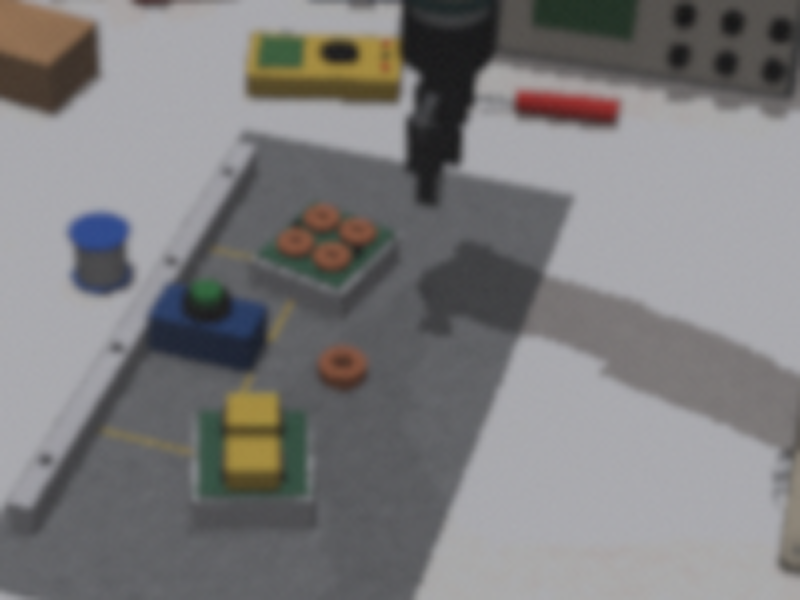

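The side view shows the fingers (crop 430,190) just in front of the module, clear of the choke. Descending.

Emit:
move_arm(rows="0.02 -0.02 0.05 0 0 0 -0.3; 0.02 -0.03 0.11 0 0 0 -0.3; 0.024 -0.03 0.17 0 0 0 -0.3; 0.024 -0.03 0.22 0 0 0 -0.3; 0.024 -0.03 0.26 0 0 0 -0.3; 0.024 -0.03 0.29 0 0 0 -0.3; 0.024 -0.03 0.31 0 0 0 -0.3; 0.024 -0.03 0.315 0 0 0 -0.3; 0.024 -0.03 0.315 0 0 0 -0.3; 0.024 -0.03 0.315 0 0 0 -0.3")

```text
clock: 2.72
eef_pos: [431.6, -144.5, 26.1]
tool_rot: [3.134, -0.003, -0.059]
force: [0.4, -0.3, 0.9]
width: 55.3
gripper_force: 0.0
```

```bash
python3 go.py 460 -141 20 -.047
```

```text
at [ 431.6 -144.5   26.1] [ 3.134e+00 -3.000e-03 -5.900e-02] clk 2.72 w 55.3 q7 -2.11 F [ 0.4 -0.3  0.9]
row [ 0.0938 -0.0176  0.0204] [ 0.0051 -0.0018 -0.0078]
```

Emit:
move_arm(rows="0.01 -0.01 0.008 0.005 0 -0.008 -0.3; 0.025 -0.01 0.015 0.005 0 -0.008 -0.3; 0.04 -0.01 0.015 0.005 0 -0.008 -0.3; 0.055 -0.01 0.015 0.005 0 -0.008 -0.3; 0.07 -0.01 0.015 0.005 0 -0.008 -0.3; 0.085 -0.01 0.015 0.005 0 -0.008 -0.3; 0.1 -0.01 0.015 0.005 0 -0.008 -0.3; 0.115 -0.01 0.015 0.005 0 -0.008 -0.3; 0.13 -0.01 0.015 0.005 0 -0.008 -0.3; 0.145 -0.01 0.015 0.005 0 -0.008 -0.3; 0.15 -0.01 0.015 0.005 0 -0.008 -0.3; 0.15 -0.01 0.015 0.005 0 -0.008 -0.3")

```text
clock: 3.72
eef_pos: [473.3, -144.4, 19.9]
tool_rot: [3.141, 0.005, -0.048]
force: [-3.8, -2.5, 0.6]
width: 55.6
gripper_force: 1.9
```

```bash
python3 go.py 512 -144 23 -.047; python3 meas.py; python3 - <<'E'
from h import *
d=cam('top'); s=cam('side')
cv2.imwrite('pics/m2.png',np.hstack([cv2.resize(d['img'][150:250,270:370,::-1],(400,400)),cv2.resize(s['img'][140:250,240:350,::-1],(400,400))]))
E
```

```text
at [ 473.3 -144.4   19.9] [ 3.141  0.005 -0.048] clk 3.72 w 55.6 q7 -2.06 F [-3.8 -2.5  0.6]
row [ 0.1288 -0.0076 -0.0109] [ 0.0006  0.0032 -0.0004]
coils [([320.9, 198.6], 47), ([334.2, 197.6], 12), ([317.8, 210.5], 24)]
board 554 [[472.1, -80.4], [583.3, -96.2], [571.6, -184.0], [460.4, -167.3]] [ 521.8 -132. ] [np.float64(87.7), np.float64(112.3), np.float64(88.6), np.float64(112.5)]
block 304 [[540.6, 5.9], [629.0, 2.4], [627.3, -43.2], [538.9, -39.3]] [584.  -18.5]
button [287.19178082 187.87671233] 73 [[585.5 -19.7]]
fence blob 2444 front edge dir [0.04753593 0.99886954] pt [ 624.688   -121.88583] yaw -0.047553852
ends [[655.2, 228.7], [661.3, -287.5]] mid [658.3 -29.4] 516.2189636549689
```

View pics/m2.png

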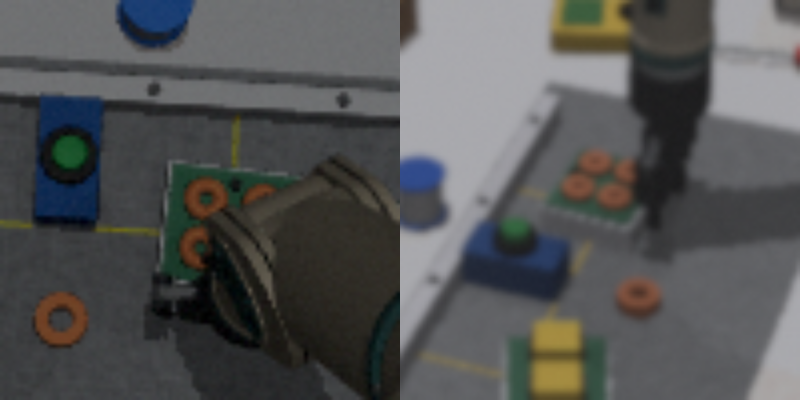

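The module is now nearly square to the jig, with the fingers against its rear face and clear of the coils. Pushing on, to stop about 12 mm short of the fence.

Emit:
move_arm(rows="0.01 0 0 0 0 0 -0.3; 0.022 0 0 0 0 0 -0.3; 0.035 0 0 0 0 0 -0.3; 0.048 0 0 0 0 0 -0.3; 0.061 0 0 0 0 0 -0.3; 0.074 0 0 0 0 0 -0.3; 0.087 0 0 0 0 0 -0.3; 0.1 0 0 0 0 0 -0.3; 0.11 0 0 0 0 0 -0.3; 0.118 0 0 0 0 0 -0.3; 0.122 0 0 0 0 0 -0.3; 0.122 0 0 0 0 0 -0.3")

```text
clock: 4.87
eef_pos: [509.5, -144.4, 19.9]
tool_rot: [-3.141, 0.005, -0.045]
force: [-5.9, 1.0, 3.4]
width: 55.3
gripper_force: 2.9
```

Emit:
move_arm(rows="-0.03 0 0 0 0 0 -0.3; -0.08 0 0 0 0 0 -0.3; -0.14 0 0 0 0 0 -0.3; -0.19 0 -0.03 0 0 0 -0.3; -0.2 0 -0.12 0 0 0 -0.3; -0.2 0 -0.24 0 0 0 -0.3; -0.2 0 -0.35 0 0 0 -0.3; -0.2 0 -0.35 0 0 0 -0.3")

```text
clock: 5.53
eef_pos: [455.9, -141.8, 130.2]
tool_rot: [-3.141, -0.011, -0.045]
force: [1.1, -0.1, 0.1]
width: 55.6
gripper_force: 0.0
```

```bash
python3 meas.py; python3 go.py 540 -230 120 1.524
```

```text
coils [([320.0, 188.0], 51), ([334.3, 188.8], 49), ([319.3, 200.1], 48), ([334.0, 199.4], 31)]
[[586.9, -115.0], [585.0, -156.6], [551.3, -112.8], [554.0, -155.6]]
amp c [ 569.3 -135. ] yaw -0.013446996278057004 scale 0.971589670060972
board 810 [[528.6, -85.4], [612.4, -90.0], [608.2, -184.0], [524.3, -178.6]] [ 568.4 -134.5] [np.float64(93.3), np.float64(84.0), np.float64(94.1), np.float64(84.2)]
board 122 [[514.4, -123.8], [523.2, -143.9], [441.3, -178.7], [432.6, -158.6]] [ 477.9 -151.2] [np.float64(88.9), np.float64(21.9), np.float64(89.0), np.float64(21.8)]
block 307 [[540.9, 6.4], [629.3, 2.2], [627.3, -43.6], [538.8, -39.0]] [584.1 -18.5]
button [287.13333333 187.70666667] 75 [[586.  -19.6]]
fence blob 2532 front edge dir [0.04989395 0.9987545 ] pt [629.80756    -7.2984176] yaw -0.049914673
ends [[655.2, 228.7], [661.3, -287.5]] mid [658.3 -29.4] 516.2189636549689
at [ 454.9 -142.1  128.2] [-3.141 -0.008 -0.045] clk 5.58 w 55.6 q7 -1.94 F [ 1.2  0.3 -1.3]
row [0.2964 0.28   0.0296] [ 0.0037 -0.0045 -0.9991]
```

Board fit: amp centre (568,-134.6), yaw about -0.05. That is square to the jig with a gap of roughly 10 mm to the fence. Next I turn the tool 90° for the side push.

Emit:
move_arm(rows="0 0 0 0 0 -0.075 0; 0.05 0.04 0 0 0 -0.15 0; 0.1 0.08 0 0 0 -0.225 0; 0.15 0.12 0 0 0 -0.3 0; 0.2 0.16 0 0 0 -0.375 0; 0.26 0.2 0 0 0 -0.45 0; 0.31 0.24 0 0 0 -0.525 0; 0.36 0.25 0 0 0 -0.6 0; 0.375 0.25 0 0 0 -0.675 0; 0.375 0.25 0 0 0 -0.75 0; 0.375 0.25 0 0 0 -0.825 0; 0.375 0.25 0 0 0 -0.9 0")

```text
clock: 6.58
eef_pos: [561.1, -221.4, 123.7]
tool_rot: [-3.141, -0.002, 1.375]
force: [0.1, -0.3, 0.6]
width: 42.7
gripper_force: 0.0
```

```bash
python3 go.py 564 -222 100 1.524
```

```text
at [ 561.1 -221.4  123.7] [-3.141e+00 -2.000e-03  1.375e+00] clk 6.58 w 42.7 q7 -0.6 F [ 0.1 -0.3  0.6]
row [-0.0002  0.0101  0.0791] [-0.0005 -0.0016 -0.095 ]
```

Emit:
move_arm(rows="0 0.01 0 0 0 -0.06 0; 0 0.01 0.02 0 0 -0.095 0; 0 0.01 0.08 0 0 -0.095 0; 0 0.01 0.14 0 0 -0.095 0; 0 0.01 0.2 0 0 -0.095 0; 0 0.01 0.25 0 0 -0.095 0; 0 0.01 0.29 0 0 -0.095 0; 0 0.01 0.32 0 0 -0.095 0; 0 0.01 0.332 0 0 -0.095 0; 0 0.01 0.332 0 0 -0.095 0; 0 0.01 0.332 0 0 -0.095 0")

```text
clock: 7.5
eef_pos: [564.6, -222.2, 25.9]
tool_rot: [3.141, -0.002, 1.518]
force: [0.6, 0.1, 0.6]
width: 42.7
gripper_force: 0.0
```

```bash
python3 go.py 566 -156 22 1.524
```

```text
at [ 564.6 -222.2   25.9] [ 3.141e+00 -2.000e-03  1.518e+00] clk 7.5 w 42.7 q7 -0.57 F [0.6 0.1 0.6]
row [ 0.2205 -0.0069  0.0134] [ 0.0005 -0.0011 -0.0039]
```

Emit:
move_arm(rows="0.015 0 0.006 0 0 -0.004 0; 0.033 0 0.01 0 0 -0.004 0; 0.05 0 0.01 0 0 -0.004 0; 0.067 0 0.01 0 0 -0.004 0; 0.084 0 0.01 0 0 -0.004 0; 0.101 0 0.01 0 0 -0.004 0; 0.118 0 0.01 0 0 -0.004 0; 0.135 0 0.01 0 0 -0.004 0; 0.152 0 0.01 0 0 -0.004 0; 0.168 0 0.01 0 0 -0.004 0; 0.18 0 0.01 0 0 -0.004 0; 0.19 0 0.01 0 0 -0.004 0")

```text
clock: 8.5
eef_pos: [567.2, -167.8, 23.0]
tool_rot: [3.142, 0.003, 1.523]
force: [0.6, -6.6, 2.6]
width: 42.7
gripper_force: 3.1
```

Emit:
move_arm(rows="0.005 0 0 0 0 0 0; 0.01 0 0 0 0 0 0; 0.015 0 0 0 0 0 0; 0.02 0 0 0 0 0 0; 0.02 0 0 0 0 0 0")

```text
clock: 8.92
eef_pos: [567.4, -161.7, 23.0]
tool_rot: [3.142, 0.003, 1.523]
force: [-0.8, -5.1, 2.3]
width: 42.8
gripper_force: 2.5
```

Emit:
move_arm(rows="0.005 0 0 0 0 0 0; 0.01 0 0 0 0 0 0; 0.015 0 0 0 0 0 0; 0.02 0 0 0 0 0 0; 0.02 0 0 0 0 0 0")

```text
clock: 9.33
eef_pos: [567.7, -155.8, 23.0]
tool_rot: [3.142, 0.003, 1.523]
force: [0.4, -4.8, 2.0]
width: 42.7
gripper_force: 2.5
```

```bash
python3 meas.py; python3 - <<'E'
from h import *
d=cam('top'); s=cam('side')
cv2.imwrite('pics/m3.png',np.hstack([cv2.resize(d['img'][150:250,270:370,::-1],(400,400)),cv2.resize(s['img'][140:250,240:350,::-1],(400,400))]))
E
```

```text
coils [([305.2, 186.7], 39), ([319.4, 187.6], 37), ([304.4, 199.2], 33), ([317.4, 197.9], 19)]
[[590.1, -72.1], [588.1, -113.4], [553.4, -69.8], [557.7, -107.3]]
amp c [572.3 -90.7] yaw -0.035631143842687986 scale 0.9357541072871919
board 1042 [[629.4, -42.9], [631.1, -187.1], [527.5, -186.1], [526.1, -43.2]] [ 578.5 -114.9] [np.float64(103.3), np.float64(144.2), np.float64(103.7), np.float64(142.9)]
block 303 [[541.0, 6.4], [628.9, 2.0], [626.7, -43.6], [538.7, -38.8]] [583.8 -18.5]
button [297.66233766 191.23376623] 77 [[576. -50.]]
button [287.10958904 187.76712329] 73 [[585.8 -19.5]]
fence blob 1669 front edge dir [0.04677074 0.99890566] pt [633.7605   69.30758] yaw -0.04678781
ends [[655.2, 228.7], [671.6, -168.4]] mid [663.4  30.1] 397.5113825081878
```

View pics/m3.png

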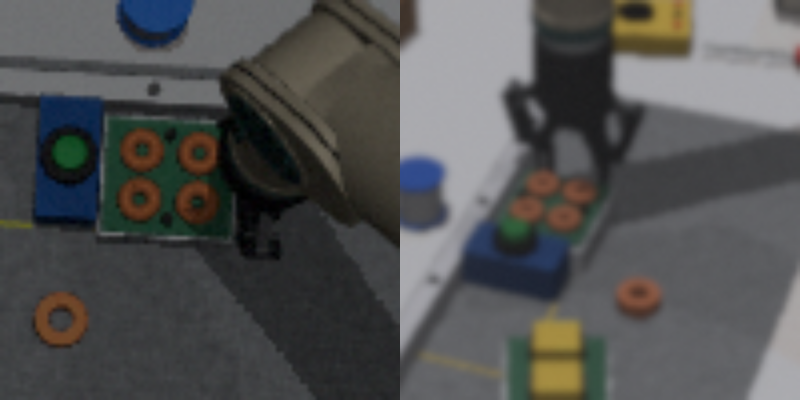

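The module (crop 100–237) is almost touching the block (right edge at 100). I'll creep until the force rises.

Emit:
move_arm(rows="0.003 0 0 0 0 0 0; 0.006 0 0 0 0 0 0; 0.009 0 0 0 0 0 0; 0.009 0 0 0 0 0 0")

```text
clock: 9.82
eef_pos: [567.7, -154.9, 23.0]
tool_rot: [-3.141, 0.006, 1.522]
force: [-0.1, -8.6, 3.9]
width: 42.7
gripper_force: 4.2
```

Emit:
move_arm(rows="0.003 0 0 0 0 0 0; 0.006 0 0 0 0 0 0; 0.006 0 0 0 0 0 0")

```text
clock: 10.07
eef_pos: [567.7, -154.9, 23.0]
tool_rot: [-3.141, 0.008, 1.521]
force: [-0.7, -11.8, 3.3]
width: 42.8
gripper_force: 5.6
```

Contact with the block: the force rises with no further motion. Retreat, turn back, and go behind the module.

Emit:
move_arm(rows="-0.02 0 0 0 0 0 0; -0.06 0 0 0 0 0 0; -0.11 0 -0.01 0 0 0 0; -0.13 0 -0.1 0 0 0 0; -0.13 0 -0.22 0 0 0.05 0; -0.13 0 -0.34 0 0 0.12 0; -0.1 0 -0.36 0 0 0.195 0; -0.05 -0.05 -0.36 0 0 0.27 0; 0 -0.1 -0.36 0 0 0.345 0; 0.06 -0.16 -0.36 0 0 0.42 0; 0.12 -0.2 -0.36 0 0 0.495 0; 0.18 -0.24 -0.36 0 0 0.57 0")

```text
clock: 11.07
eef_pos: [497.5, -90.2, 130.9]
tool_rot: [-3.14, -0.002, 0.623]
force: [0.1, 0.9, -0.9]
width: 42.8
gripper_force: 0.0
```

```bash
python3 go.py 489 -87 125 -.047; python3 meas.py | grep -E 'amp|board'
```

```text
at [497.5 -90.2 130.9] [-3.14e+00 -2.00e-03  6.23e-01] clk 11.07 w 42.8 q7 -1.52 F [ 0.1  0.9 -0.9]
row [-0.0167 -0.0251  0.0197] [-0.0016 -0.0007  0.4266]
board 404 [[613.5, -36.7], [619.3, -101.1], [486.9, -110.9], [481.4, -47.3]] [550.3 -74. ] [np.float64(132.5), np.float64(64.6), np.float64(132.8), np.float64(63.9)]
```

Emit:
move_arm(rows="-0.02 -0.025 0 0 0 0.075 0; -0.02 -0.025 0 0 0 0.15 0; -0.02 -0.025 0 0 0 0.225 0; -0.02 -0.025 0 0 0 0.3 0; -0.02 -0.025 0 0 0 0.375 0; -0.02 -0.025 0.02 0 0 0.427 0; -0.02 -0.025 0.06 0 0 0.427 0; -0.02 -0.025 0.13 0 0 0.427 0; -0.02 -0.025 0.2 0 0 0.427 0; -0.02 -0.025 0.22 0 0 0.427 0; -0.02 -0.025 0.22 0 0 0.427 0")

```text
clock: 12.03
eef_pos: [488.2, -88.2, 63.5]
tool_rot: [-3.139, 0.003, -0.04]
force: [-0.4, 0.3, -0.6]
width: 42.6
gripper_force: 0.0
```

```bash
python3 go.py 488 -87 23 -.047; python3 meas.py | grep -E 'amp|board'
```

```text
at [488.2 -88.2  63.5] [-3.139e+00  3.000e-03 -4.000e-02] clk 12.03 w 42.6 q7 -2.14 F [-0.4  0.3 -0.6]
row [-0.0003 -0.0037  0.135 ] [-0.0016  0.002   0.0042]
board 480 [[482.6, -19.9], [625.6, -49.4], [609.4, -128.6], [466.6, -98.1]] [546.1 -74. ] [np.float64(79.8), np.float64(146.0), np.float64(80.8), np.float64(146.0)]
```

Emit:
move_arm(rows="0 0 0.04 0 0 0.004 0; 0 0 0.08 0 0 0.004 0; 0 0 0.115 0 0 0.004 0; 0 0 0.132 0 0 0.004 0; 0 0 0.135 0 0 0.004 0; 0.01 0 0.135 0 0 0.004 0; 0.024 0 0.135 0 0 0.004 0; 0.038 0 0.135 0 0 0.004 0; 0.052 0 0.135 0 0 0.004 0; 0.066 0 0.135 0 0 0.004 0; 0.08 0 0.135 0 0 0.004 0; 0.09 0 0.135 0 0 0.004 0")

```text
clock: 13.08
eef_pos: [513.1, -90.3, 24.0]
tool_rot: [-3.141, 0.007, -0.049]
force: [-10.7, 1.5, 8.1]
width: 42.9
gripper_force: 5.1
```

Emit:
move_arm(rows="0.004 0 0 0 0 0 0; 0.009 0 0 0 0 0 0; 0.014 0 0 0 0 0 0; 0.018 0 0 0 0 0 0; 0.018 0 0 0 0 0 0")

```text
clock: 13.5
eef_pos: [517.1, -90.8, 23.8]
tool_rot: [3.141, 0.009, -0.048]
force: [-7.8, 0.5, 5.3]
width: 42.7
gripper_force: 4.1
```

Emit:
move_arm(rows="0.004 0 0 0 0 0 0; 0.009 0 0 0 0 0 0; 0.014 0 0 0 0 0 0; 0.014 0 0 0 0 0 0")

```text
clock: 13.83
eef_pos: [521.5, -91.1, 23.8]
tool_rot: [3.141, 0.009, -0.049]
force: [-7.8, 0.3, 4.5]
width: 42.6
gripper_force: 3.8
```

Emit:
move_arm(rows="0.003 0 0 0 0 0 0; 0.006 0 0 0 0 0 0; 0.009 0 0 0 0 0 0; 0.009 0 0 0 0 0 0")

```text
clock: 14.17
eef_pos: [522.1, -91.2, 23.7]
tool_rot: [3.14, 0.012, -0.049]
force: [-12.4, 1.4, 10.1]
width: 42.4
gripper_force: 6.1
```

```bash
python3 - <<'E'
from h import *
d=cam('top'); s=cam('side')
cv2.imwrite('pics/m4.png',np.hstack([cv2.resize(d['img'][150:250,270:370,::-1],(400,400)),cv2.resize(s['img'][140:250,240:350,::-1],(400,400))]))
E
```

```text
(no output)
```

View pics/m4.png

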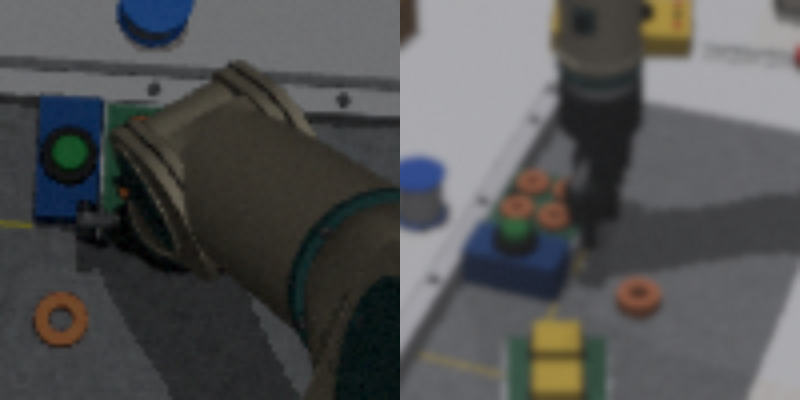

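The force rose and motion stopped at x=522, where fence contact was predicted. I'll give it one more small firm push, then retreat upward and check.

Emit:
move_arm(rows="0.004 0 0 0 0 0 0; 0.007 0 0 0 0 0 0; 0.007 0 0 0 0 0 0")

```text
clock: 14.52
eef_pos: [522.2, -91.2, 23.5]
tool_rot: [3.14, 0.016, -0.049]
force: [-15.9, 1.0, 13.1]
width: 42.6
gripper_force: 7.9
```

Emit:
move_arm(rows="-0.02 0 0 0 0 0 0; -0.06 0 0 0 0 0 0; -0.12 0 0 0 0 0 0; -0.16 0 -0.03 0 0 0 0; -0.17 0 -0.14 0 0 0 0.4; -0.2 0 -0.26 0 0 0 0.7; -0.25 0 -0.36 0 0 0 1; -0.3 0 -0.45 0 0 0 1; -0.3 0 -0.45 0 0 0 1; -0.3 0 -0.45 0 0 0 1")

```text
clock: 15.35
eef_pos: [441.4, -87.3, 160.7]
tool_rot: [-3.141, -0.004, -0.049]
force: [-0.9, 0.1, -0.1]
width: 0.3
gripper_force: 0.0
```

```bash
python3 meas.py; python3 go.py 585 -19.5 100 -.047;  python3 - <<'E'
from h import *
d=cam('top'); s=cam('side')
cv2.imwrite('pics/m5.png',np.hstack([cv2.resize(d['img'][150:250,270:370,::-1],(400,400)),cv2.resize(s['img'][140:250,240:350,::-1],(400,400))]))
# button by two views
P=[]
A=np.zeros((3,3));b=np.zeros(3)
for q,roi in((d,(276,175,300,203)),(s,(262,190,285,215))):
    h=cv2.cvtColor(q['img'],cv2.COLOR_RGB2HSV); m=((h[...,0]>45)&(h[...,0]<85)&(h[...,1]>80)); z=np.zeros_like(m); x0,y0,x1,y1=roi; z[y0:y1,x0:x1]=m[y0:y1,x0:x1]
    v,u=np.nonzero(z); print(u.mean(),v.mean(),len(u)); c,r=ray(q,[[u.mean(),v.mean()]]); r=r[0]/np.linalg.norm(r[0]); M=np.eye(3)-np.outer(r,r); A+=M; b+=M@c
    print('at z47',onz(q,[[u.mean(),v.mean()]],47))
print('button',np.linalg.solve(A,b))
E
```

```text
coils [([305.2, 183.6], 49), ([319.4, 184.5], 50), ([304.5, 195.6], 49), ([319.2, 196.7], 46)]
[[599.4, -72.1], [597.2, -113.5], [564.0, -70.1], [561.4, -112.6]]
amp c [580.5 -92.1] yaw -0.05029802555834047 scale 0.9956236948238656
board 888 [[541.0, -42.5], [624.6, -47.1], [620.1, -141.0], [536.4, -135.6]] [580.5 -91.6] [np.float64(93.2), np.float64(83.8), np.float64(93.9), np.float64(83.9)]
board 100 [[494.2, -51.9], [501.0, -68.8], [425.0, -98.4], [418.4, -81.6]] [459.6 -75.2] [np.float64(81.4), np.float64(18.2), np.float64(81.5), np.float64(18.1)]
block 309 [[540.5, 6.0], [629.1, 2.3], [627.3, -43.5], [538.7, -39.4]] [583.9 -18.6]
button [297.61290323 189.8172043 ] 93 [[580.1 -49.9]]
button [287.13043478 187.7826087 ] 69 [[585.8 -19.6]]
fence blob 2469 front edge dir [0.04906003 0.9987958 ] pt [630.28015    -0.6451729] yaw -0.049079735
ends [[655.2, 228.7], [661.3, -287.5]] mid [658.3 -29.4] 516.2189636549689
at [441.4 -87.2 159.7] [-3.14e+00 -2.00e-03 -4.90e-02] clk 15.4 w 0.2 q7 -2.03 F [ 0.5  0.  -0.5]
row [ 0.4667 -0.2487  0.2004] [-0.0007 -0.0013 -0.0013]
292.89156626506025 188.96987951807228 166
at z47 [[582.29545974 -36.15846734]]
271.075 202.6 40
at z47 [[584.51200209 -31.1501612 ]]
button [584.53404743 -36.03579171  42.9277204 ]
```

View pics/m5.png

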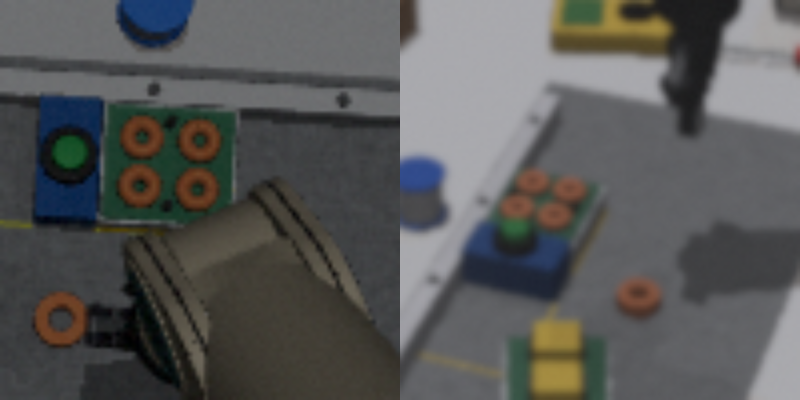

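Amp centre is (580.5,-91.8) against the home point (581.2,-91.5), and its yaw is within 0.01 of the jig's, so it is home. Next I bring the shut fingers over the button at (585.6,-19.5).

Emit:
move_arm(rows="0.08 -0.04 0 0 0 0 1; 0.18 -0.1 0 0 0 0 1; 0.29 -0.15 0 0 0 0 1; 0.38 -0.2 0 0 0 0 1; 0.44 -0.24 0.03 0 0 0 1; 0.468 -0.248 0.1 0 0 0 1; 0.468 -0.248 0.18 0 0 0 1; 0.468 -0.248 0.22 0 0 0 1; 0.468 -0.248 0.22 0 0 0 1; 0.468 -0.248 0.22 0 0 0 1")

```text
clock: 16.33
eef_pos: [583.6, -19.1, 92.2]
tool_rot: [-3.14, 0.003, -0.048]
force: [0.2, 0.2, 0.2]
width: -0.1
gripper_force: 0.0
```

```bash
python3 go.py 585.5 -19.5 70 -.047
```

```text
at [583.6 -19.1  92.2] [-3.14e+00  3.00e-03 -4.80e-02] clk 16.33 w -0.1 q7 -2.15 F [0.2 0.2 0.2]
row [0.0065 0.0012 0.0739] [-0.001   0.0018 -0.0007]
```

Emit:
move_arm(rows="0.006 0 0.02 0 0 0 1; 0.006 0 0.04 0 0 0 1; 0.006 0 0.055 0 0 0 1; 0.006 0 0.065 0 0 0 1; 0.006 0 0.065 0 0 0 1")

```text
clock: 16.75
eef_pos: [586.6, -19.5, 73.9]
tool_rot: [-3.14, -0.001, -0.049]
force: [0.2, -0.0, 1.4]
width: 0.1
gripper_force: 1.3
```

Emit:
move_arm(rows="0 0 0.01 0 0 0 1; 0 0 0.016 0 0 0 1; 0 0 0.016 0 0 0 1")

```text
clock: 17.0
eef_pos: [586.7, -19.5, 70.1]
tool_rot: [-3.141, -0.001, -0.049]
force: [-1.2, -1.9, 7.9]
width: -0.1
gripper_force: 3.9
```

Emit:
move_arm(rows="0 0 0.008 0 0 0 1; 0 0 0.014 0 0 0 1; 0 0 0.014 0 0 0 1; 0 0 0.014 0 0 0 1")

```text
clock: 17.33
eef_pos: [586.8, -19.4, 69.4]
tool_rot: [3.14, -0.002, -0.049]
force: [-9.0, -2.0, 37.1]
width: 0.1
gripper_force: 18.7
```

Emit:
move_arm(rows="0 0 0.006 0 0 0 1; 0 0 0.01 0 0 0 1; 0 0 0.01 0 0 0 1; 0 0 0.01 0 0 0 1")

```text
clock: 17.67
eef_pos: [586.9, -19.4, 69.0]
tool_rot: [3.139, -0.004, -0.049]
force: [-15.2, -2.8, 57.5]
width: -0.2
gripper_force: 28.9
```

The button has bottomed out: about 6 mm of travel, then a hard stop. Release straight up and retreat.

Emit:
move_arm(rows="0 0 -0.03 0 0 0 1; 0 0 -0.08 0 0 0 1; 0 0 -0.16 0 0 0 1; 0 0 -0.25 0 0 0 1; 0 0 -0.35 0 0 0 1; -0.1 0 -0.45 0 0 0 1; -0.2 0 -0.5 0 0 0 1; -0.3 0 -0.5 0 0 0 1; -0.4 0 -0.5 0 0 0 1; -0.4 0 -0.5 0 0 0 1; -0.4 0 -0.5 0 0 0 1")

```text
clock: 18.58
eef_pos: [465.0, -13.9, 212.1]
tool_rot: [-3.141, 0.0, -0.048]
force: [0.5, -0.7, -0.1]
width: -0.0
gripper_force: 0.0
```

```bash
python3 meas.py; python3 - <<'E'
from h import *
d=cam('top'); s=cam('side')
cv2.imwrite('pics/m6.png',np.hstack([cv2.resize(d['img'][150:250,200:370,::-1],(510,300)),cv2.resize(s['img'][140:260,220:350,::-1],(285,300))]))
E
```

```text
coils [([319.7, 184.3], 46), ([321.0, 195.6], 23)]
board 370 [[620.8, -72.3], [621.6, -139.9], [538.8, -139.4], [538.1, -72.3]] [ 579.8 -106. ] [np.float64(82.7), np.float64(67.6), np.float64(82.8), np.float64(67.1)]
block 137 [[627.1, 4.1], [627.6, -42.5], [586.4, -42.6], [585.9, 3.8]] [606.7 -19.3]
button [285.5 184.6] 10 [[595.  -14.8]]
fence blob 2463 front edge dir [0.04913433 0.9987922 ] pt [630.28815    -0.6449806] yaw -0.04915412
ends [[655.2, 228.7], [661.3, -287.5]] mid [658.3 -29.4] 516.2189636549689
```

View pics/m6.png

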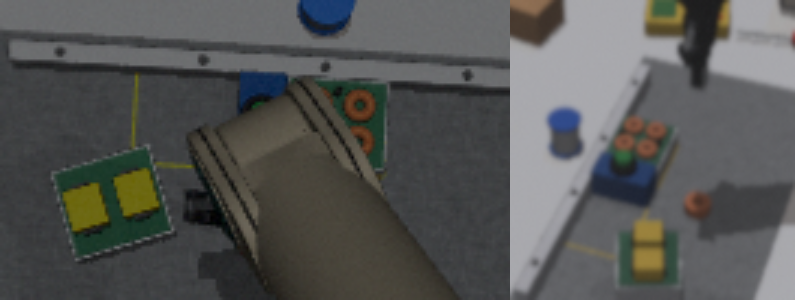

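The module is still seated (its right board edge is unchanged), the supply and choke are undisturbed, and the arm is clear. Handing in.

```bash
python3 -c "
from cell import *
print(finish_job())"
```

```text
the job is handed in; nothing more can be done
None
```

I pushed the coil module home in the -y corner, flush with the fence and blue block; then I pressed the green button to its stop, released it and handed the job in at about 19 s, with no verdict returned.

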